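# Stand the fallen counter sign back up on its marker

### The arm

A 6-joint arm with a two-finger parallel gripper is mounted at the origin on the work surface. World frame = base frame: x ahead of the robot, y to its left, z up, the work surface at z = 0. Lengths are in m, angles in rad, forces in N, time in s.
With the tool pointing down it reaches from about 0.275 to 1 m from the base axis. Payload 8.4 kg.
Tool frame: the origin (TCP) lies on the centre line of the jaws, within the pads' length; the fingertips stand 17 mm ahead of it and the grasp point (between the pads) lies 2 mm behind it (bot.tcp_to_tips is the y of the fingertips in the tool frame, in m); y points along the fingers, z is the direction in which the jaws open and shut, and the axes are right-handed (so a half turn about y gives the same grasp; the last joint's range is limited). The gripper opens to 85 mm and grips with 20 to 120 N. Pads are 22 mm wide; open, the fingers measure 114 mm over their backs; the gripper's body (76 mm by 85 mm) begins 54 mm behind the grasp point. The pads swing forward as they close: fully open they stand 13 mm farther back than shut.
Start: joints at [1.134, 0.353, 1.633, -0, 1.155, -0.002], TCP at [0.263, 0.567, 0.248] pointing down, gripper open.
Joint ranges: [-2.63, 2.63], [-0.92, 2.1], [0.06, 2.66], [-1.3, 4.44], [0, 2.69], [-3.02, 3.02]. Speed limits (rad/s): [2.22, 2.22, 2.79, 3.14, 3.14, 3.14].

### API

Orientations are given as a unit quaternion [x, y, z, w].
In Python, from workcell import bot, hand, kinematics, get_obs, vision, hand_in gives the robot as it stands. The module is installed in compiled form; this text tells all that it offers. Calls block until the motion is done:
- bot.reach(position, orientation): joint-space move of the TCP to a pose.
- bot.servo_line(position, ori=None, velocity=0.15): straight line of the TCP; ori=None keeps the orientation; velocity is the mean speed in m/s.
- bot.goto_joints(angles): joint-space move.
- hand.move_gripper(opening, strength=None): finger opening in m; strength is the grip in N (None keeps the last); returns when the fingers have stopped.
- bot.dwell(seconds).
- kinematics.solve_ik(position, orientation): joint angles nearest the present ones, or None.
- get_obs(): the state.
- vision.read_camera(name): name is "scene" or "top" or "wrist"; returns a dict with "frame" (480x640x3 uint8, red, green, blue), "intrinsics" (3x3 intrinsics, pixels), "dist" ([k1, k2, p1, p2, k3] as OpenCV has them; the pictures are not rectified), "view" (4x4, takes a point from world to camera coordinates). Camera axes: x right, y down, z forward; pixel columns grow to the right and rows downward; lengths in m; the calibration is good to about 2 mm. A picture is of the moment at which its call begins. There is no depth.
A pose or a line that the arm cannot do raises bot.IKError and nothing moves.
- hand_in(): hands the job in, once; it reports no verdict.
The state is a dict: "time_s": time; "joint_pos": joint angles; "joint_vel": joint speeds; "joint_efforts": joint torques, N m; "position": TCP position; "orientation": TCP orientation; "wrist_force": force on the tool from outside, world axes, zero at the start; "ft_torque": the same for the moment, N m; "gripper_width": finger opening in m.
Only numpy, scipy, OpenCV 4.12 (cv2) and the standard library are available. Lean on these libraries where they do the work, as an engineer would, in place of code of your own. Each camera call takes 0.05 s, during which the arm holds its last target.

### The job

The small L-shaped counter sign has fallen on its back. Without gripping or lifting it, push its raised foot over with the fingertips so that the sign stands upright facing the customers, then push it along the counter until its foot stands in the middle of the orange marker and square to it. Leave everything else on the counter where it is, and let go of the sign at the end.

Things in the scene. Friction and masses are not known exactly. Their poses are not given: they have to be found in the camera images.
- sign: L-shaped counter sign, loose, about 0.4 kg: panel 140 wide, 105 tall, 6 mm thick, at right angles to a dark foot plate 140 wide, 100 deep, 10 mm thick. Starts on its back: panel flat on the counter, foot on edge. Origin: mid heel edge (outer corner of the L, the pivot). y: along the width. z: heel to toe (up lying, forward standing). -x: heel to panel top (up standing).
- sign_top (a point): middle of the panel's top edge, 105 mm from the heel: on the counter towards the robot's side while lying, 105 mm up when standing. Panel: sign x -105 to 0 mm, z 0 to 6 mm, white, with a green front bearing a cup picture; when the sign stands the back is the plane z = 0, facing the robot's side
- sign_toe (a point): middle of the front edge of the foot's underside, 100 mm from the heel: 100 mm up while lying, on the counter when standing. Pushing the foot's inner face (panel's side, 10 mm behind this) near the toe, away from the panel, pivots the sign on its heel; past 30 to 40 degrees it falls on to its foot by itself
- sign_foot (a point): centre of the foot's underside, 50 mm from heel and toe; on the counter when the sign stands. Foot plate: sign x -10 to 0 mm, z 0 to 100 mm
- pad: orange vinyl marker stuck flat on the counter, 165 mm (its x) by 205 mm (its y), with a thin white line; things slide freely over it. Origin: its centre. x points to the customers; the sign's width should lie along y. The sign's heel starts 150 to 190 mm from it on the robot's side, up to 30 mm off its x axis, within 0.3 rad of its yaw
- cups_a: loose stack of clear cups, 92 mm across, 176 mm tall; origin under its centre; leave alone
- cups_b: loose stack of clear cups, 92 mm across, 221 mm tall; origin under its centre; leave alone
- syrup: loose amber bottle with black cap, 66 mm across, 190 mm tall; origin under its centre; leave alone
- labels: loose roll of white labels standing on its flat side, 90 mm across, 50 mm tall; origin under its centre; leave alone
- stamp: loose red hand stamp with a wooden knob, 30 x 55 mm, 70 mm tall; origin under its centre; leave alone
- cardreader: loose grey card reader lying flat, 150 x 75 mm, 33 mm tall; origin under its centre; leave alone
Not all that is in view belongs to the job. What is shaped like the sign but blue or red is not meant.

How it is judged:
On the way, in this order (a step that is already met when the one before it is completed fails the run):
1. the sign stands upright on its foot (height (world z) of sign_top above 0.1 m and height (world z) of sign_toe below 0.008 m), for 0.3 s.
2. the standing sign is on the middle of the marker and square to it (all of step 1 and horizontal distance between sign_foot and pad below 0.022 m and angle between the y axis of sign and the y axis of pad, either way round below 0.2 rad and x of sign_toe in the frame of pad above 0 m), for 0.2 s.
At the end, for the whole second after the job is handed in: The sign stands at rest on its foot (top edge over 100 mm high, toe less than 8 mm high), the centre of its foot within 22 mm of the marker's centre and its width within 0.20 rad of the marker's y axis, its toe on the customers' side (all of step 2 and linear speed of sign below 0.02 m/s and angular speed of sign below 0.1 rad/s); the robot touches nothing.
It fails at once if the sign is lifted (its heel rises more than 25 mm off the counter) (height (world z) of sign above 0.025 m).
It fails at once if one of the other loose things on the counter is moved more than 30 mm (distance of any of cups_a, cups_b, syrup, labels, stamp, cardreader from where it was at the start of the episode above 0.03 m).
It also fails if it takes over 61 s, if anything falls off the work surface, if the arm or the gripper's body presses on something with over 40 N, if the wrist force passes 120 N, or if a joint passes its speed limit or range.

## Working session

There is one attempt and no reset: what is moved stays moved. The work goes in short steps, each a Python script; the robot and the scene stay as the last script left them, time stands still between calls to the robot, and variables do not carry over. Pictures are saved under pics/ and viewed, and the job is handed in when it is done.

```bash
mkdir -p pics; python3 - <<'E'
from workcell import bot, hand, kinematics, get_obs, vision
import cv2, numpy as np
for n in ["scene","top"]:
    c=vision.read_camera(n); cv2.imwrite(f"pics/{n}0.png",c["frame"][:,:,::-1]); np.savez(f"{n}0.npz",**{k:np.array(v) for k,v in c.items()})
    print(n,np.array(c["intrinsics"]).tolist(),c["dist"],np.round(c["view"],3).tolist())
o=get_obs(); print(o["time_s"],o["position"],o["orientation"],bot.tcp_to_tips)
E
```

```text
scene [[600.4388282525808, 0.0, 321.6668826668731], [0.0, 600.4388282525808, 245.12361665321336], [0.0, 0.0, 1.0]] [-0.08832436  0.          0.          0.          0.        ] [[0.868, 0.497, -0.002, -0.484], [0.406, -0.712, -0.573, -0.169], [-0.286, 0.497, -0.819, 1.536], [0.0, 0.0, 0.0, 1.0]]
top [[512.1804945874736, 0.0, 313.61641468247905], [0.0, 512.1804945874736, 245.58594726526383], [0.0, 0.0, 1.0]] [-0.05586022  0.          0.          0.          0.        ] [[0.011, -1.0, 0.014, -0.037], [-0.987, -0.013, -0.16, 0.546], [0.16, -0.011, -0.987, 1.213], [0.0, 0.0, 0.0, 1.0]]
0.1 [0.26311965 0.56647071 0.24764028] [ 0.69088672 -0.1526019   0.15242401 -0.69003994] 0.017
```

View pics/scene0.png

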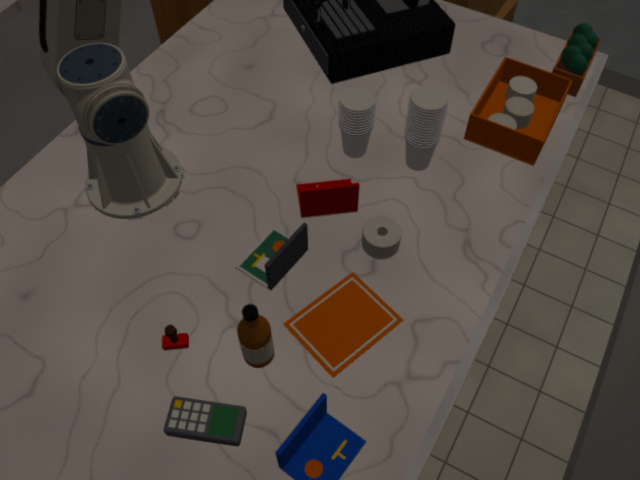

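View pics/top0.png

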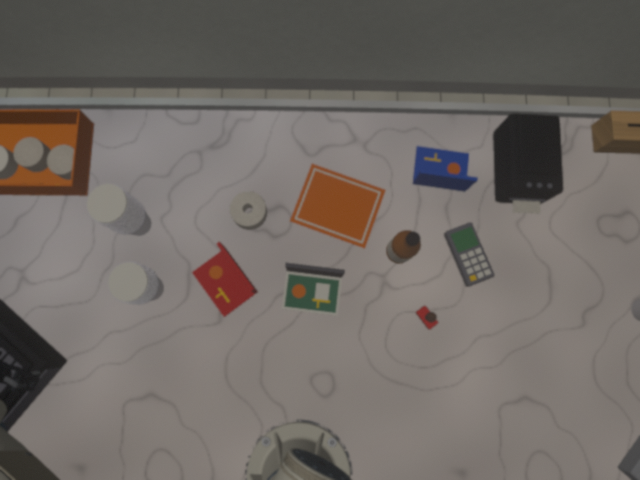

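The top view shows three L-shaped signs: green and white with a dark foot at (314,288), red at (224,283) and blue at (444,168). The green and white one with the dark foot on edge fits the description, because red and blue are ruled out. There are also two orange things: the flat sheet with a white line at (338,206), which is the marker, and a box at (45,150). I'll confirm these in an enlarged crop and measure.

```bash
cat > h.py <<'E'
import numpy as np, cv2
def undist(c,uv):
    return cv2.undistortPoints(np.array(uv,float).reshape(-1,1,2),np.array(c["intrinsics"]),np.array(c["dist"])).reshape(-1,2)
def cast(c,uv,z):
    V=np.array(c["view"]);R=V[:3,:3];t=V[:3,3];C=-R.T@t
    n=undist(c,uv);d=np.c_[n,np.ones(len(n))]@R
    return C+d*((z-C[2])/d[:,2])[:,None]
def proj(c,P):
    V=np.array(c["view"]);rv=cv2.Rodrigues(V[:3,:3])[0]
    return cv2.projectPoints(np.array(P,float).reshape(-1,1,3),rv,V[:3,3],np.array(c["intrinsics"]),np.array(c["dist"]))[0].reshape(-1,2)
def big(m,near=None):
    cs,_=cv2.findContours(m.astype(np.uint8),cv2.RETR_EXTERNAL,cv2.CHAIN_APPROX_NONE)
    return cs
def rect(c,cnt,z):
    p=cast(c,cnt.reshape(-1,2),z)[:,:2].astype(np.float32)
    r=cv2.minAreaRect(p*1000)
    return r,cv2.boxPoints(r)
E
python3 - <<'E'
from h import *
out=[]
for n,near in (("top",(338,206)),("scene",(343,323))):
    c=dict(np.load(n+"0.npz")); f=c["frame"]; hsv=cv2.cvtColor(f,cv2.COLOR_RGB2HSV)
    m=((hsv[...,0]<18)&(hsv[...,1]>150)&(hsv[...,2]>90)).astype(np.uint8)
    m=cv2.morphologyEx(m,cv2.MORPH_CLOSE,np.ones((5,5)))
    for k in big(m):
        if cv2.pointPolygonTest(k,near,False)>=0 : print(n,"pad",rect(c,k,0))
    g=((hsv[...,0]>60)&(hsv[...,0]<95)&(hsv[...,1]>70))
    g=cv2.morphologyEx(g.astype(np.uint8),cv2.MORPH_CLOSE,np.ones((9,9)))
    for k in big(g):
        if cv2.contourArea(k)>200: print(n,"green",cv2.boundingRect(k),rect(c,k,0.006))
    (x0,y0)=(270,240) if n=="top" else (225,210)
    cv2.imwrite(f"pics/crop_{n}.png",cv2.resize(f[y0:y0+90,x0:x0+110,::-1],None,fx=7,fy=6.6,interpolation=cv2.INTER_CUBIC))
E
```

```text
top pad (((659.9653930664062, -90.89293670654297), (199.0935516357422, 159.18423461914062), 70.3796157836914), array([[ 551.5681 , -157.93385],
       [ 701.50977, -211.3858 ],
       [ 768.3627 ,  -23.85202],
       [ 618.421  ,   29.59993]], dtype=float32))
top green (288, 277, 49, 33) (((432.6057434082031, -26.651962280273438), (117.52738189697266, 72.0093994140625), 83.59870910644531), array([[390.2739  , -81.03507 ],
       [461.83432 , -89.0635  ],
       [474.9376  ,  27.731148],
       [403.37717 ,  35.759575]], dtype=float32))
top green (452, 228, 25, 23) (((574.4110107421875, -415.35205078125), (44.502052307128906, 52.413639068603516), 22.14486312866211), array([[ 543.92267, -399.4659 ],
       [ 563.68   , -448.0132 ],
       [ 604.89935, -431.2382 ],
       [ 585.142  , -382.6909 ]], dtype=float32))
scene pad (((663.8365478515625, -92.26704406738281), (204.12396240234375, 163.58216857910156), 70.4299545288086), array([[ 552.58374 , -161.03653 ],
       [ 706.7162  , -215.82983 ],
       [ 775.08936 ,  -23.497559],
       [ 620.9569  ,   31.295746]], dtype=float32))
scene 
[... 719 characters left out ...]
215.5856 ],
       [-199.07536,   59.65159],
       [ -90.85774,   90.97653],
       [-135.9948 ,  246.91055]], dtype=float32))
scene green (562, 23, 36, 51) (((854.5095825195312, 1127.6590576171875), (82.23674011230469, 273.7198181152344), 0.8328620195388794), array([[ 811.4062 , 1263.9069 ],
       [ 815.38495,  990.21594],
       [ 897.613  ,  991.41125],
       [ 893.6342 , 1265.1022 ]], dtype=float32))
scene green (294, 0, 158, 78) (((257.5158386230469, 899.8055419921875), (457.57464599609375, 432.9604187011719), 46.93498229980469), array([[ -56.862473,  880.477   ],
       [ 259.44946 ,  584.83954 ],
       [ 571.89417 ,  919.1341  ],
       [ 255.58221 , 1214.7715  ]], dtype=float32))
```

View pics/crop_top.png

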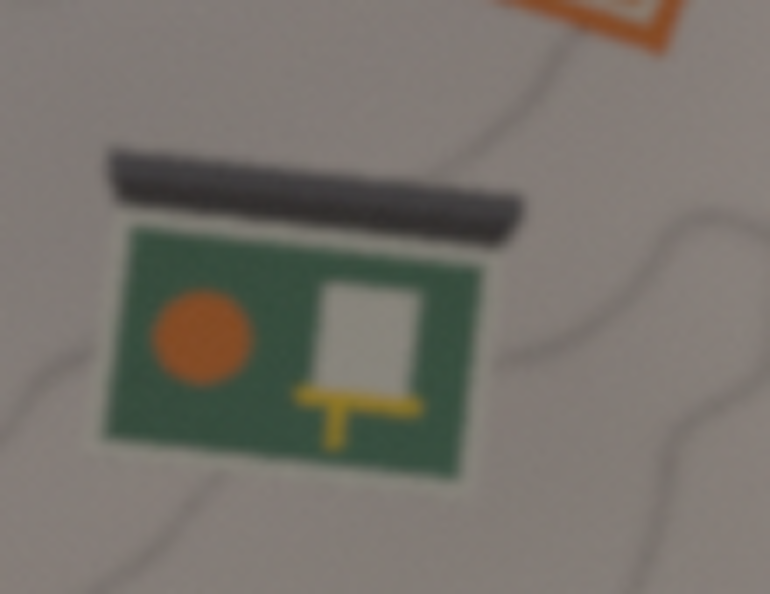

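View pics/crop_scene.png

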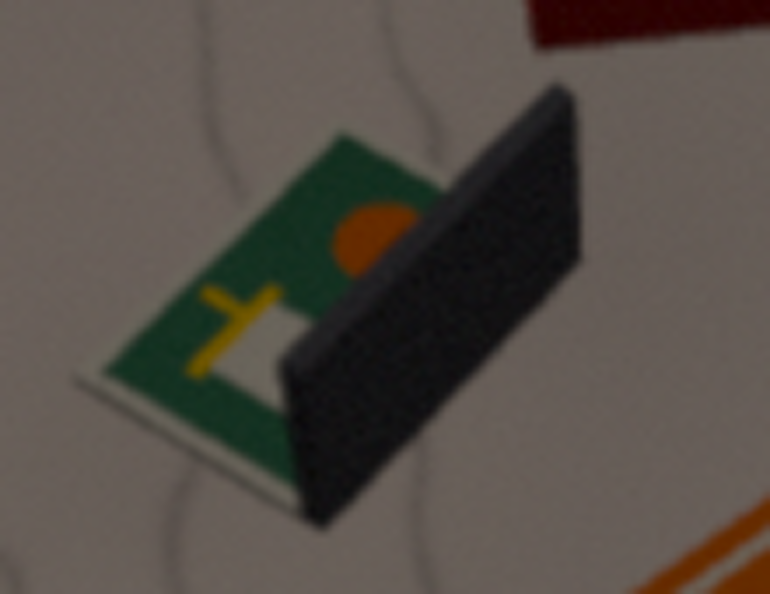

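The crops confirm it: a green front with a cup picture lies flat, with the dark foot on edge on the customers' side. In the top view the toe edge runs from (286,263) to (345,270). In the scene view the heel edge runs from (271,290) to (308,250).

```bash
python3 - <<'E'
from h import *
t=dict(np.load("top0.npz"));s=dict(np.load("scene0.npz"))
T=cast(t,[(270+110/7,240+150/6.6),(270+522/7,240+197/6.6)],0.1);print("toe top",T,T.mean(0))
H=cast(s,[(225+325/7,210+528/6.6),(225+580/7,210+262/6.6)],0.0);print("heel",H,H.mean(0))
T2=cast(s,[(225+280/7,210+355/6.6),(225+555/7,210+82/6.6),(225+572/7,210+95/6.6),(225+298/7,210+375/6.6)],0.1);print("toe scene",T2)
C=np.array([.662,-.0916]);ex=np.array([.942,-.336])
h=H.mean(0)[:2]; print("heel in pad frame",ex@(h-C),np.array([.336,.942])@(h-C))
# others: bases
for n,uv in dict(labels=(246,217),syrup=(399,256),cupsa=(150,297),red1=(256,292),red2=(222,245)).items(): print(n,cast(t,[uv],0)[0])
for n,uv in dict(labels=(382,252),syrup=(258,362),cupsa=(355,152),stamp=(175,346)).items(): print(n,"scene",cast(s,[uv],0)[0])
E
```

```text
toe top [[ 0.49573388  0.03542093  0.1       ]
 [ 0.48082138 -0.10189787  0.1       ]] [ 0.48827763 -0.03323847  0.1       ]
heel [[ 0.48588964 -0.10204723  0.        ]
 [ 0.50113943  0.03313494  0.        ]] [ 0.49351453 -0.03445614  0.        ]
toe scene [[ 0.4775824  -0.10116544  0.1       ]
 [ 0.49373622  0.03411807  0.1       ]
 [ 0.50118955  0.03208552  0.1       ]
 [ 0.48642982 -0.10488607  0.1       ]]
heel in pad frame -0.1779136441734042 -0.002781604623258808
labels [0.62521707 0.14389171 0.        ]
syrup [ 0.52945681 -0.24780123  0.        ]
cupsa [0.41721427 0.37827729 0.        ]
red1 [0.4336152 0.1126441 0.       ]
red2 [0.55167421 0.20250882 0.        ]
labels scene [0.65528993 0.11356462 0.        ]
syrup scene [ 0.55518525 -0.26337067  0.        ]
cupsa scene [0.44984795 0.3661506  0.        ]
stamp scene [ 0.38186463 -0.32138346  0.        ]
```

```bash
cat >> h.py <<'E'
from scipy.spatial.transform import Rotation as Ro
def ori(yaw,flip=1):
    # tool y down, jaws (tool z) along sign width for forward direction yaw
    w=flip*np.array([-np.sin(yaw),np.cos(yaw),0]); y=np.array([0,0,-1.]); x=np.cross(y,w)
    return Ro.from_matrix(np.c_[x,y,w]).as_quat()
def fw(yaw): return np.array([np.cos(yaw),np.sin(yaw),0])
def snap(vision,n,tag,crop=None,f=1):
    c=vision.read_camera(n); im=c["frame"][:,:,::-1]
    np.savez(f"{n}{tag}.npz",**{k:np.array(v) for k,v in c.items()})
    if crop: x,y,w,h=crop; im=cv2.resize(im[y:y+h,x:x+w],None,fx=f,fy=f,interpolation=cv2.INTER_CUBIC)
    cv2.imwrite(f"pics/{n}{tag}.png",im); return c
E
python3 - <<'E'
from workcell import *
from h import *
o=get_obs(); print(Ro.from_quat(o["orientation"]).as_matrix().round(2).tolist())
hd=np.array([.492,-.034,0]);yaw=-.112
p=hd-.050*fw(yaw)+[0,0,.20]
for fl in (1,-1):
    print(fl,kinematics.solve_ik(p,ori(yaw,fl)))
bot.servo_line(np.array(o["position"])+[0,0,.14])
q=[(fl,kinematics.solve_ik(p,ori(yaw,fl))) for fl in (1,-1)]
q=[a for a in q if a[1] is not None]
fl=min(q,key=lambda a:abs(a[1][5]))[0]; print("flip",fl)
bot.reach(p+[0,0,.15],ori(yaw,fl))
bot.servo_line(p,ori(yaw,fl),velocity=.2)
p[2]=.094
bot.servo_line(p,ori(yaw,fl),velocity=.1)
o=get_obs();print(o["time_s"],o["position"],o["wrist_force"],o["gripper_width"],bot.tcp_to_tips)
snap(vision,"scene","1",(200,130,200,150),4);snap(vision,"top","1",(240,200,150,112),5)
E
```

```text
[[0.91, -0.0, 0.42], [-0.42, -0.0, 0.91], [0.0, -1.0, -0.0]]
1 [-6.75305051e-02  1.27412711e-01  2.05520722e+00 -4.44089210e-16
  9.58972720e-01 -1.52632683e+00]
-1 [-6.75305051e-02  1.27412711e-01  2.05520722e+00 -4.44089210e-16
  9.58972720e-01  1.61526582e+00]
flip 1
5.5083 [ 0.44274906 -0.02843296  0.09447952] [0.37028718 0.13005654 0.5946675 ] 0.08543060185188607 0.017
```

View pics/scene1.png

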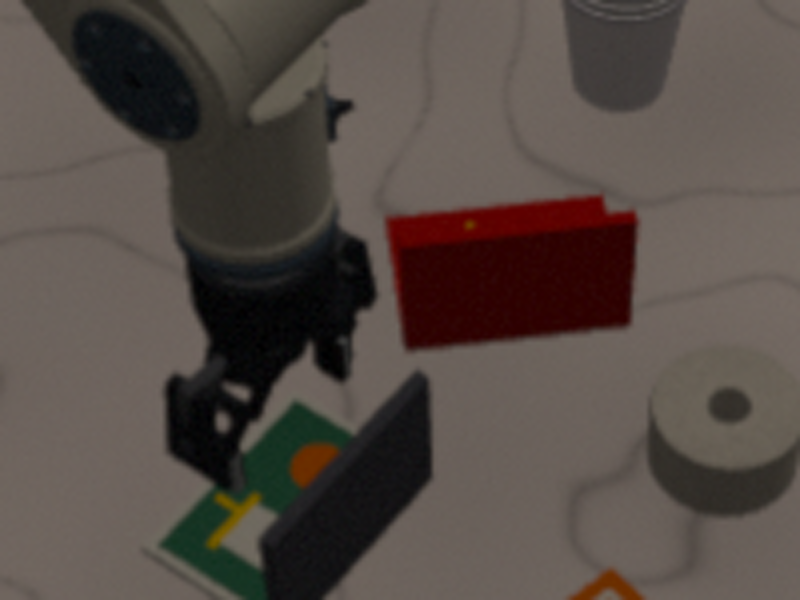

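View pics/top1.png

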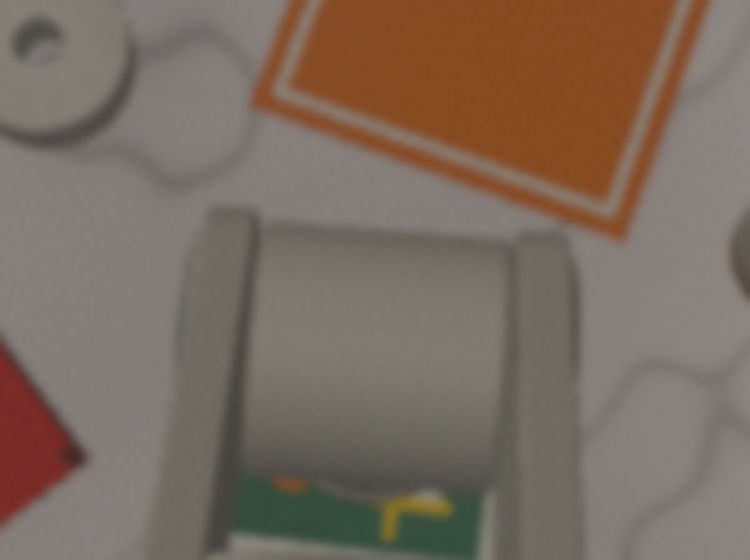

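The fingers hang behind the foot, over the panel, and touch nothing. The right fingertip is at about scene pixel (259,252). Next I'll push the toe over in small steps while watching the force.

```bash
python3 - <<'E'
from workcell import *
from h import *
c=dict(np.load("scene1.npz"))
yaw=-.112; w=np.array([-np.sin(yaw),np.cos(yaw),0]); o=get_obs(); p0=np.array(o["position"])
for z in (.0775,.0905):
    q=p0-w*.043+fw(yaw)*.011; q[2]=z; print("tip proj",z,proj(c,[q])[0])
hd=np.array([.492,-.034,0])
# d: TCP ahead of heel; z follows the arc gently
for d,z in [(-.035,.094),(-.025,.094),(-.015,.093),(-.005,.092),(.005,.090),(.015,.087),(.025,.083),(.033,.079)]:
    bot.servo_line(hd+d*fw(yaw)+[0,0,z],velocity=.05)
    o=get_obs(); print(d,round(o["time_s"],2),np.round(o["wrist_force"],2))
snap(vision,"scene","2",(200,130,200,150),4)
E
```

```text
tip proj 0.0775 [261.92261608 254.38536588]
tip proj 0.0905 [261.42300826 251.01668775]
-0.035 6.06 [0.01 0.24 0.47]
-0.025 6.41 [-0.61  0.27  0.12]
-0.015 6.76 [-1.82  0.08  1.39]
-0.005 7.11 [-0.68  0.02  1.09]
0.005 7.46 [-0.2  -0.45  0.82]
0.015 7.82 [-0.75  0.08  1.38]
0.025 8.18 [-0.5   0.39 -0.25]
0.033 8.51 [-0.57  0.15 -0.35]
```

View pics/scene2.png

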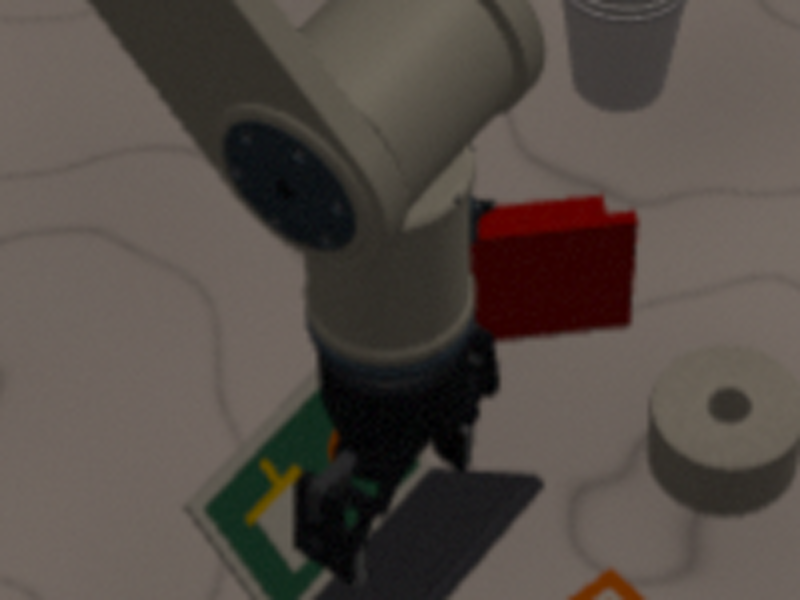

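The foot is tilting, with the dark plate leaning forward and the panel raised behind the fingers. I'll keep going past the tipping point.

```bash
python3 - <<'E'
from workcell import *
from h import *
yaw=-.112; hd=np.array([.492,-.034,0])
for d,z in [(.041,.075),(.049,.072),(.055,.070)]:
    bot.servo_line(hd+d*fw(yaw)+[0,0,z],velocity=.05)
    o=get_obs(); print(d,round(o["time_s"],2),np.round(o["wrist_force"],2))
bot.dwell(.3)
snap(vision,"scene","3",(200,170,200,150),4)
E
```

```text
0.041 8.88 [ 0.45 -0.69 -0.17]
0.049 9.21 [-0.1  -0.24 -0.03]
0.055 9.48 [-0.47  0.6  -0.14]
```

View pics/scene3.png

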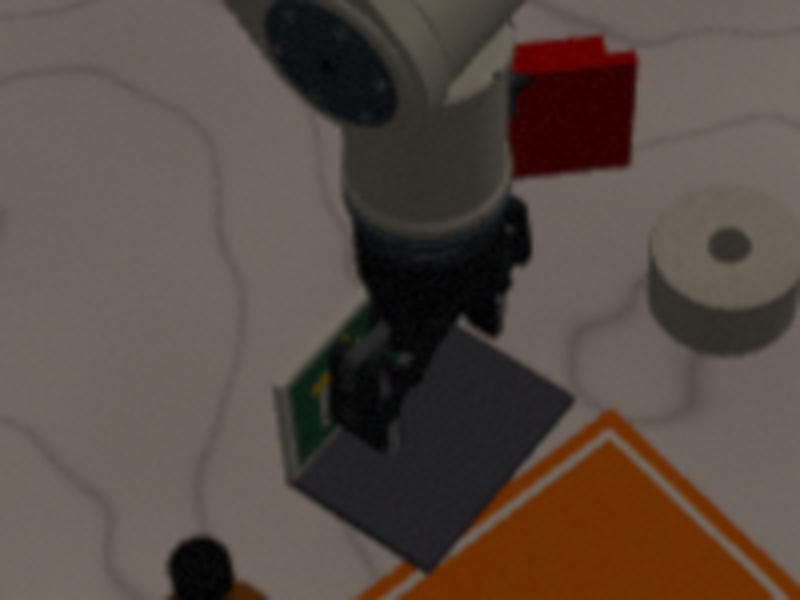

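The sign now stands on its foot, with the panel upright behind the fingers and the toe touching the marker's edge. I'll rise clear, back off and measure it.

```bash
python3 - <<'E'
from workcell import *
from h import *
yaw=-.112; o=get_obs(); p=np.array(o["position"])
bot.servo_line(p+[0,0,.13],velocity=.2)
bot.servo_line([.34,-.01,.20],velocity=.3)
print(get_obs()["time_s"])
for n in("scene","top"):
    c=snap(vision,n,"4",(200,180,200,150) if n=="scene" else (240,160,180,135),4)
E
```

```text
11.4833
```

View pics/scene4.png

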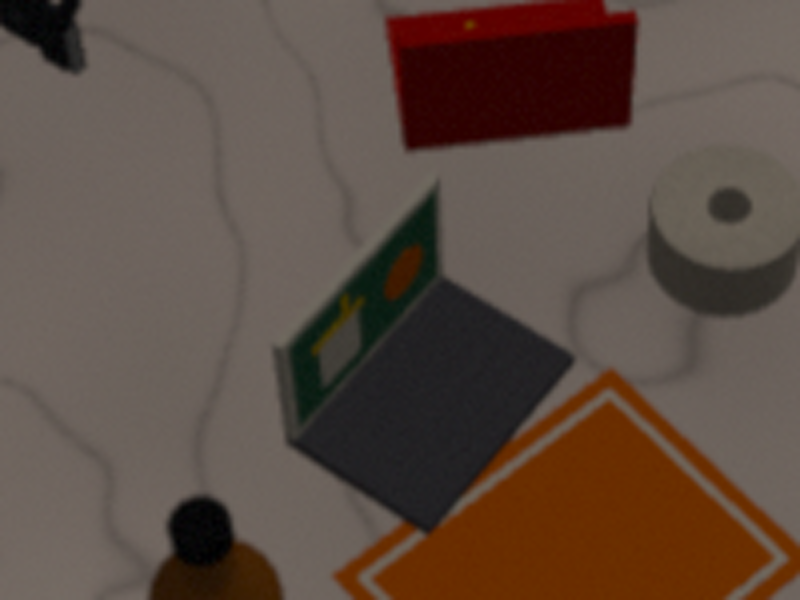

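View pics/top4.png

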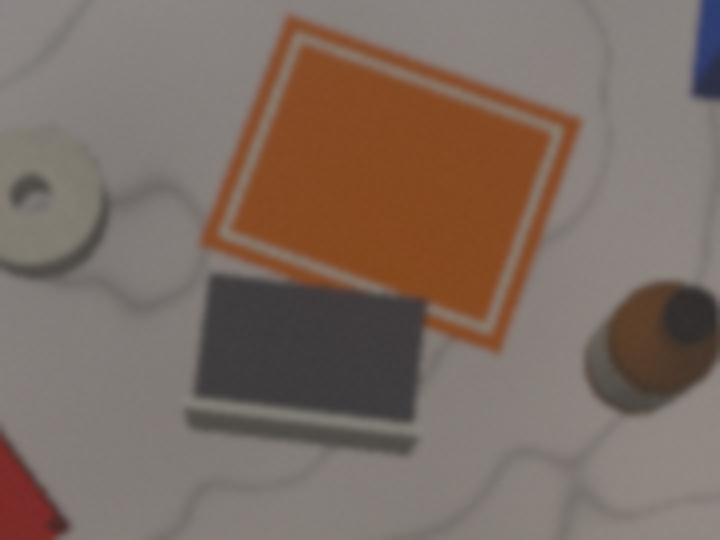

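The sign stands upright with its green front facing the marker. In the top view the toe corners are at about (293,228) and (347,234); in the scene view they are at (343,269) and (308,312). I'll measure with a dark mask.

```bash
cat >> h.py <<'E'
def foot(c,near):
    """dark foot plate top face (z=.01): returns toe mid, yaw (forward), rect size"""
    f=c["frame"]; hsv=cv2.cvtColor(f,cv2.COLOR_RGB2HSV)
    b=cv2.GaussianBlur(f,(3,3),0).max(2)
    lim=.5*(np.median(b)+float(b[near[1],near[0]])) if False else float(b[near[1],near[0]])*1.35
    m=(b<lim)&(b>10)
    n,l=cv2.connectedComponents(m.astype(np.uint8),connectivity=4)
    m=(l==l[near[1],near[0]]).astype(np.uint8)
    m=cv2.morphologyEx(m,cv2.MORPH_OPEN,np.ones((5,5)))
    k=max(big(m),key=cv2.contourArea)
    r,bx=rect(c,k,.01)
    return r,bx
def toe(bx,yaw0):
    """front edge of box along fw(yaw0): mid and yaw"""
    F=fw(yaw0)[:2]; o=bx[np.argsort(bx@F)][2:]/1000; W=np.array([-F[1],F[0]])
    o=o[np.argsort(o@W)]; d=o[1]-o[0]
    return o.mean(0),np.arctan2(-d[0],d[1]),np.linalg.norm(d)
E
python3 - <<'E'
from h import *
for n,near in (("top",(315,242)),("scene",(308,281))):
    c=dict(np.load(n+"4.npz")); r,bx=foot(c,near); print(n,r,toe(bx,-.11))
t=dict(np.load("top4.npz"));s=dict(np.load("scene4.npz"))
print(cast(t,[(293,228.5),(346.75,234.5)],.01).round(3), cast(s,[(343.25,269.25),(308,312)],.005).round(3))
C=np.array([.662,-.0916])
E
```

```text
top ((549.4453125, -39.45063018798828), (136.1194610595703, 77.01824951171875), 83.57464599609375) (array([ 0.5877125 , -0.04376013], dtype=float32), np.float32(-0.11214382), np.float32(0.13611947))
scene ((527.7378540039062, -38.706512451171875), (142.9292755126953, 134.48052978515625), 83.34130859375) (array([ 0.5945245 , -0.04650334], dtype=float32), np.float32(-0.11621605), np.float32(0.14292929))
[[ 0.595  0.023  0.01 ]
 [ 0.581 -0.114  0.01 ]] [[ 0.601  0.024  0.005]
 [ 0.587 -0.112  0.005]]
```

The pivot stayed put: heel at about (0.491, -0.034), yaw -0.112. The target is the pad centre (0.662, -0.092) at yaw -0.343. I'll now push from behind with both fingers, first an arc to square the sign up, then straight along the pad's x axis, stopping 15 mm short to check.

```bash
python3 - <<'E'
from workcell import *
from h import *
hd=np.array([.4912,-.034,0]);y0=-.113;y1=-.343;z=np.array([0,0,.068]);off=.012
o=get_obs()
p=hd-(off+.045)*fw(y0); bot.servo_line(p+[0,0,.2],ori(y0),velocity=.2)
bot.servo_line(p+z,ori(y0),velocity=.15)
print(get_obs()["wrist_force"].round(2) if hasattr(get_obs()["wrist_force"],"round") else get_obs()["wrist_force"])
bot.servo_line(hd-(off+.004)*fw(y0)+z,ori(y0),velocity=.08)
h=hd.copy(); N=8; s=.05/N
for i in range(N):
    ym=y0+(y1-y0)*(i+.5)/N; h=h+s*fw(ym); yy=y0+(y1-y0)*(i+1)/N
    bot.servo_line(h-off*fw(yy)+z,ori(yy),velocity=.05)
o=get_obs();print("arc done",round(o["time_s"],2),np.round(o["wrist_force"],2),h)
C=np.array([.662,-.0916,0]); rem=fw(y1)@(C-.05*fw(y1)-h); print("rem",rem)
h=h+(rem-.015)*fw(y1)
bot.servo_line(h-off*fw(y1)+z,ori(y1),velocity=.05)
o=get_obs();print(round(o["time_s"],2),np.round(o["wrist_force"],2),np.round(o["position"],4))
bot.servo_line(np.array(o["position"])-.03*fw(y1),velocity=.1)
snap(vision,"scene","5",(220,190,200,150),4);snap(vision,"top","5",(250,150,160,120),5)
E
```

```text
[-0.02 -0.22 -0.17]
arc done 16.2 [ 0.13  0.39 -0.51] [ 0.53980041 -0.04527698  0.        ]
rem 0.08066053346379601
17.67 [-1.35  0.3  -0.79] [ 0.5904 -0.0633  0.0681]
```

View pics/scene5.png

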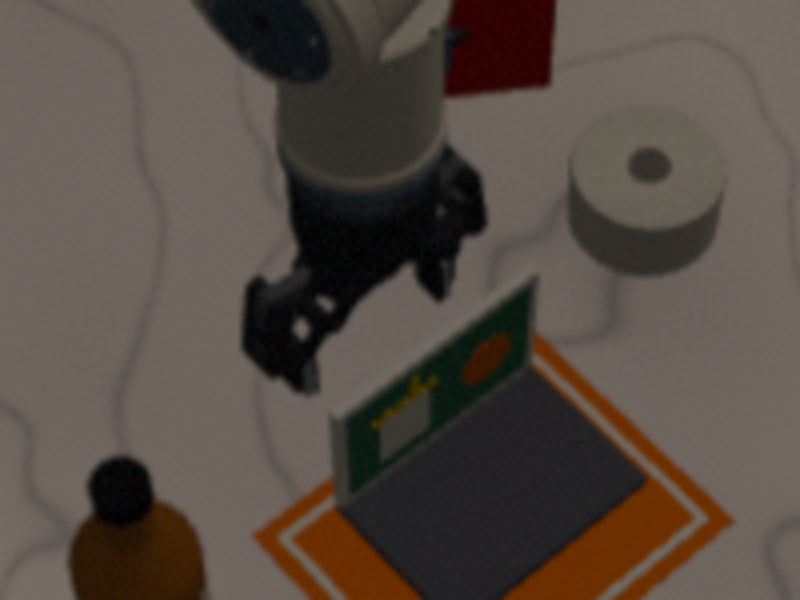

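View pics/top5.png

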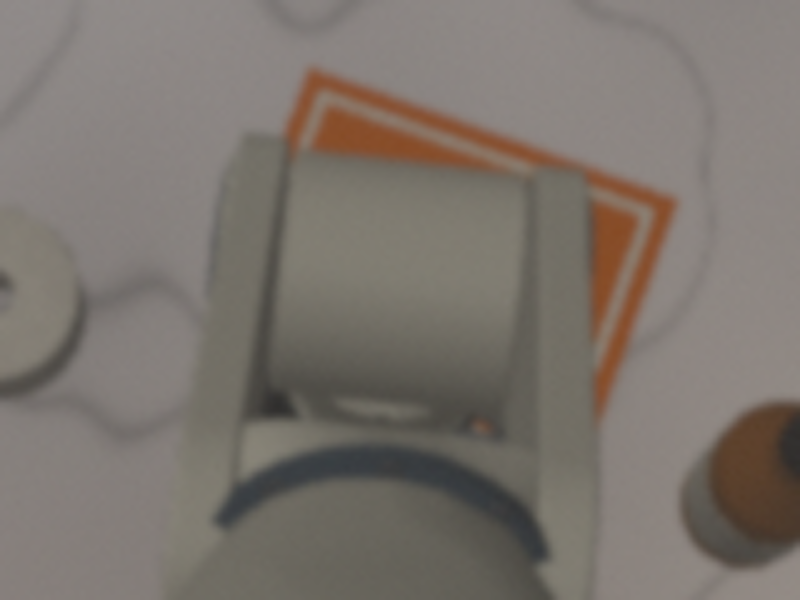

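The sign sits upright and square on the marker, set towards the robot's side as planned. The right toe corner is at scene (381,311). The arm hides it in the top view, so I'll measure it in the scene view relative to the marker as seen by the same camera.

```bash
python3 - <<'E'
from h import *
c=dict(np.load("scene5.npz")); r,bx=foot(c,(220+490//4,190+480//4)); t,y,L=toe(bx,-.343)
print(r,t,y,L)
f=t-.1*fw(y)[:2]+.05*fw(y)[:2]; C=np.array([.6638,-.0923]); a=-.342
d=f-C; print("foot in pad",fw(a)[:2]@d, np.array([-np.sin(a),np.cos(a)])@d, "dyaw",y-a)
E
```

```text
((642.1895751953125, -57.336830139160156), (170.2306671142578, 135.71560668945312), 70.6913070678711) [ 0.7062304  -0.07977453] -0.33700058 0.1702307
foot in pad -0.014226986477379615 0.025780064423032118 dyaw 0.004999429
```

The mask's width of 170 mm is wrong (it should be 140 mm), so something else is included. I'll retract fully and read the corners from a clean view.

```bash
python3 - <<'E'
from workcell import *
from h import *
p=np.array(get_obs()["position"])
bot.servo_line(p-.03*fw(-.343)+[0,0,.12],velocity=.25)
bot.servo_line([.36,-.01,.19],velocity=.3)
snap(vision,"scene","6",(265,240,150,112),5);snap(vision,"top","6",(270,150,130,97),6)
print(get_obs()["time_s"])
E
```

```text
19.7
```

View pics/scene6.png

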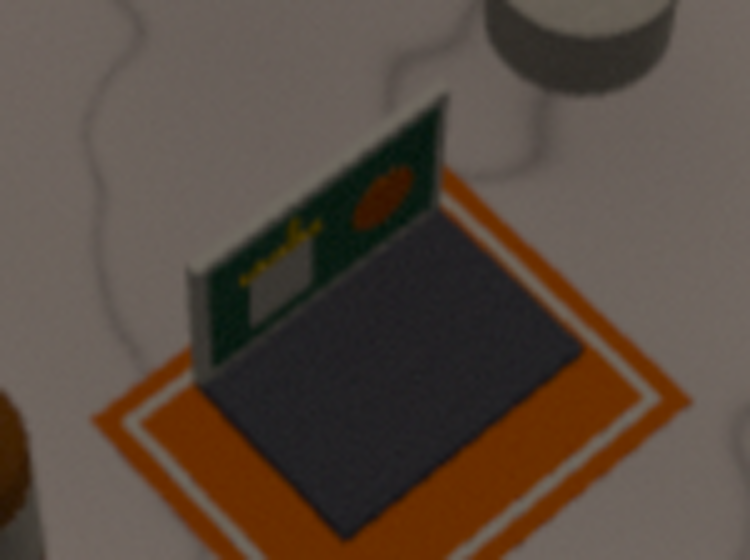

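View pics/top6.png

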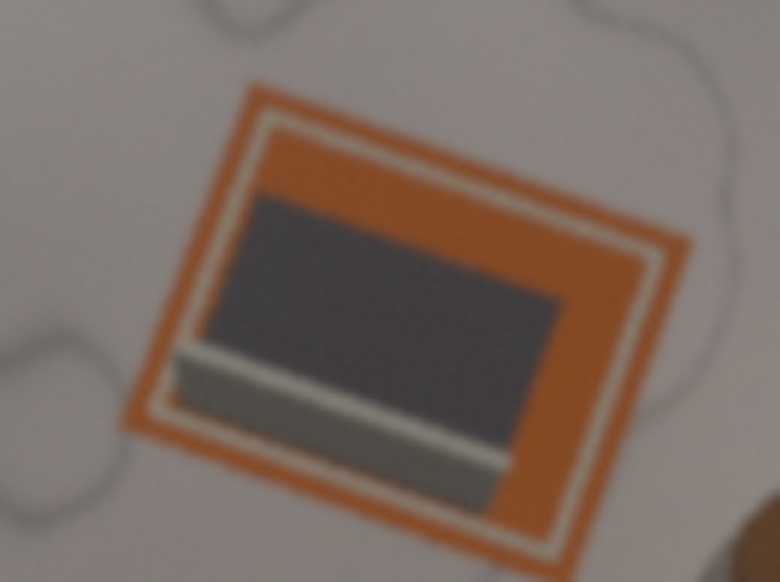

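The sign is square but sits towards +y. Toe corners are at top (313.7,182.0) and (363.7,200.0), and at scene (381.4,310.0) and (334.2,347.6).

```bash
python3 - <<'E'
from h import *
W=lambda a:np.array([-np.sin(a),np.cos(a)])
for n,uv,C,a in (("top",[(313.67,182),(363.67,200)],(.660,-.0909),-.3425),("scene",[(381.4,310),(334.2,347.6)],(.6638,-.0923),-.3416)):
    c=dict(np.load(n+"6.npz")); P=cast(c,uv,.008)[:,:2]; d=P[0]-P[1]; y=np.arctan2(-d[0],d[1]); m=P.mean(0)
    f=m-.05*fw(y)[:2]; e=f-np.array(C); print(n,"len",np.linalg.norm(d),"toe",m,"yaw",y,"foot in pad",fw(a)[:2]@e,W(a)@e,"dyaw",y-a)
E
```

```text
top len 0.13691180109860132 toe [ 0.69535385 -0.0929635 ] yaw -0.34127446437236103 foot in pad -0.01600652083508237 0.009868412550753576 dyaw 0.0012255356276389962
scene len 0.13725817064443122 toe [ 0.70165099 -0.09430583] yaw -0.3405980897749718 foot in pad -0.013664072293750162 0.010739867247723908 dyaw 0.001001910225028213
```

Both views agree: the foot is about 15 mm short, as planned, 10 mm to the left, and square within 0.002 rad. The last push goes 15 mm forward with a slight drift to the right. Fingers will then back off and I'll check again.

```bash
python3 - <<'E'
from workcell import *
from h import *
y=-.342; f=fw(y); w=np.array([-np.sin(y),np.cos(y),0]); p=np.array([.5904,-.0633,.068])
bot.servo_line(p-.05*f+[0,0,.12],ori(y),velocity=.25)
bot.servo_line(p-.05*f,velocity=.2)
bot.servo_line(p-.001*f,velocity=.08)
bot.servo_line(p+.015*f-.006*w,velocity=.04)
o=get_obs();print(np.round(o["wrist_force"],2),np.round(o["position"],4))
q=np.array(o["position"])
bot.servo_line(q-.05*f,velocity=.1)
bot.servo_line(q-.06*f+[0,0,.12],velocity=.25)
bot.servo_line([.36,-.01,.19],velocity=.3)
snap(vision,"scene","7",(265,240,150,112),5);snap(vision,"top","7",(270,150,130,97),6)
print(get_obs()["time_s"])
E
```

```text
[ 0.6   0.22 -0.32] [ 0.6029 -0.0742  0.0681]
24.8583
```

View pics/scene7.png

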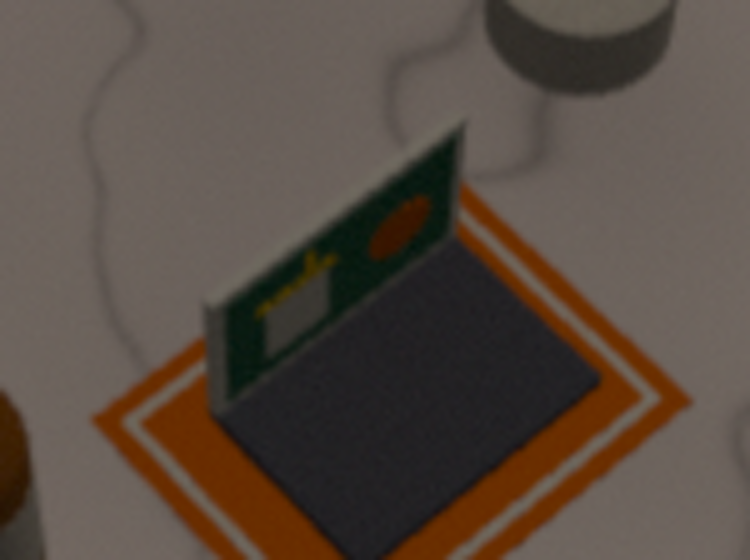

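View pics/top7.png

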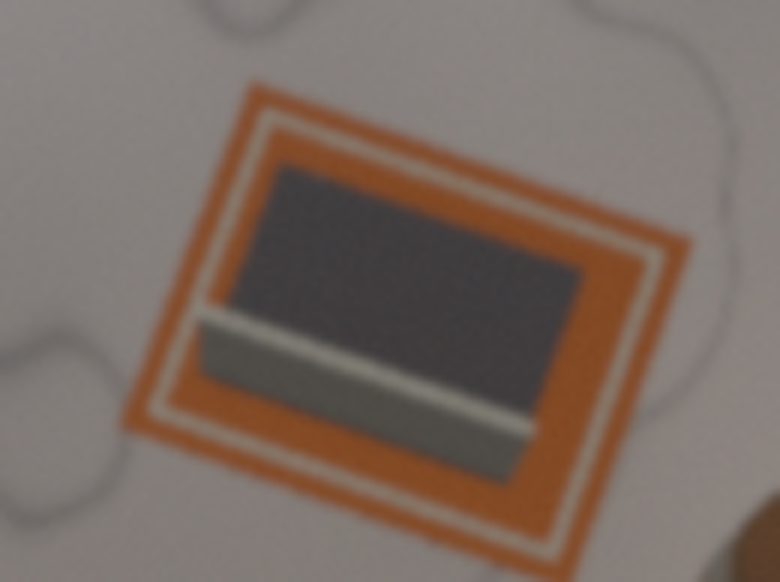

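The toe corners are now at top crop (285,163) and (583,268), which are full-image pixels (317.5,177.2) and (367.2,194.7). In the scene crop they are at (600,380) and about (368,562). I'll measure again.

```bash
python3 - <<'E'
from h import *
W=lambda a:np.array([-np.sin(a),np.cos(a)])
for n,uv,C,a in (("top",[(317.5,177.2),(367.2,194.7)],(.660,-.0909),-.3425),("scene",[(385,316),(338.6,352.6)],(.6638,-.0923),-.3416)):
    c=dict(np.load(n+"7.npz")); P=cast(c,uv,.008)[:,:2]; d=P[0]-P[1]; y=np.arctan2(-d[0],d[1]); m=P.mean(0)
    f=m-.05*fw(y)[:2]; e=f-np.array(C); print(n,"len",np.linalg.norm(d),"yaw",y,"foot in pad",fw(a)[:2]@e,W(a)@e,"dyaw",y-a)
# others moved? image difference start vs now outside sign/robot
for n in("top","scene"):
    A=np.load(n+"0.npz")["frame"].astype(int);B=np.load(n+"7.npz")["frame"].astype(int)
    m=(abs(cv2.GaussianBlur(A.astype(np.uint8),(5,5),0).astype(int)-cv2.GaussianBlur(B.astype(np.uint8),(5,5),0)).max(2)>25).astype(np.uint8)
    print(n,[cv2.boundingRect(k) for k in big(m) if cv2.contourArea(k)>40])
E
```

```text
top len 0.13598216491013063 yaw -0.33448639730004603 foot in pad -1.782711755448921e-05 0.005175447085065223 dyaw 0.008013602699953992
scene len 0.13351061617162974 yaw -0.3496515035726955 foot in pad 0.0015325647167760473 0.008726994456629627 dyaw -0.008051503572695462
top [(193, 471, 52, 9), (290, 446, 61, 34), (278, 438, 10, 24), (0, 433, 60, 47), (255, 412, 91, 57), (0, 401, 6, 18), (5, 366, 14, 11), (0, 362, 8, 13), (346, 297, 4, 37), (261, 286, 74, 117), (285, 274, 54, 38), (285, 263, 60, 15), (303, 177, 64, 54)]
scene [(306, 266, 79, 89), (240, 222, 69, 69), (45, 99, 42, 47), (93, 95, 56, 46), (58, 85, 39, 29), (134, 3, 135, 200), (138, 0, 74, 41), (74, 0, 22, 41), (39, 0, 9, 53)]
```

The sign is within 9 mm and 0.01 rad of the target in both views. The picture comparison shows no change except at the sign and the arm, and the arm is clear of everything, so I'm handing in.

```bash
python3 - <<'E'
from workcell import *
bot.dwell(.3); print(get_obs()["wrist_force"],get_obs()["time_s"]); print(hand_in())
E
```

```text
[ 0.42272569 -0.01357314 -1.13648687] 25.1583
the job is handed in; nothing more can be done
None
```

The sign is standing upright on the orange marker with its green front to the customers, and I handed the job in at about 25 s. I pushed the raised foot over with the open fingertips. Then I pushed the sign from behind in an arc and a straight run, finishing with a short push that also moved it slightly right.

- **Sign position:** in both cameras the foot centre is within 2 mm of the marker's centre front to back. It is still off to the left, by 5 mm in the top view and 9 mm in the scene view. It is square to about 0.01 rad.
- **Other things:** comparing the start and end pictures shows changes only at the sign and the arm. The arm was well clear of everything when I handed in.
- **Checks that failed or disagreed:** one automatic measurement of the foot came out 170 mm wide instead of 140, so I discarded it and read the corners by eye. The two cameras differ by 4 to 6 mm in absolute position, so I measured the sign against the marker within each view.

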